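# Put the levelling wedge away in the sprung drawer case

### The arm

A 7-joint arm with a two-finger parallel gripper is mounted at the origin on the work surface. World frame = base frame: x ahead of the robot, y to its left, z up, the work surface at z = 0. Lengths are in m, angles in rad, forces in N, time in s.
With the tool pointing down it reaches from about 0.4 to 0.9 m from the base axis. Payload 5.6 kg.
Tool frame: the origin (TCP) lies between the finger pads; the fingertips stand 25 mm ahead of it and the grasp point (between the pads) lies 6 mm ahead of it; z points along the fingers, y is the line along which they close (so a half turn about z gives the same grasp; the last joint's range is limited). The gripper opens to 92 mm and grips with 3 to 60 N. Pads are 20 mm wide; open, the fingers measure 128 mm over their backs; the gripper's body (75 mm by 189 mm) begins 69 mm behind the grasp point.
Start: joints at [1.078, 0.468, -0.012, 1.603, 0.006, 1.071, -0.056], TCP at [0.283, -0.585, 0.24] pointing down, gripper open.
Joint ranges: [-2.53, 2.53], [-0.31, 2.02], [-1.57, 1.55], [0.28, 2.44], [-1.29, 4.43], [0.15, 1.84], [-2.92, 2.92]. Speed limits (rad/s): [2.57, 2.57, 3.14, 3.14, 3.14, 3.14, 3.14].

### API

Orientations are given as a unit quaternion [x, y, z, w].
In Python, from cell import r, monitor, imaging, spotter gives the robot as it stands. Calls block until the motion is done:
- r.movep(position, orientation): joint-space move of the TCP to a pose.
- r.move_straight(position, ori=None, v=0.15, guard=None): straight line of the TCP; ori=None keeps the orientation; v is the mean speed in m/s. With guard (N) it stops when the force on the tool has changed by that much, and returns True; else False.
- r.move_joints(angles): joint-space move.
- r.set_gripper(opening, effort=None): opening from 0.0 (shut) to 1.0 (fully open); effort is the grip in N (None keeps the last); returns when the fingers have stopped.
- r.wait(seconds).
- r.ik(position, orientation): joint angles nearest the present ones, or None.
- monitor.sense(): the state.
- imaging.get_image(name): name is "scene" or "top" or "wrist"; returns the picture (400x640x3 uint8, red, green, blue); there is no depth.
- imaging.get_calibration(name): a dict with "fovy" (degrees; the focal length in pixels is half the picture's height over the tangent of half this angle, whatever the lens; pixels are square), "cx", "cy" (the principal point, pixels), "origin" and "rotation" of the camera in the world; the wrist camera has in their place "T_tool_cam" (4x4, takes a point from camera to tool coordinates, whose origin is the TCP and whose axes are the flange's). Camera axes: x right, y up, looking along -z (the intrinsics and any distortion apply to the point x, -y, -z); pixel columns grow to the right and rows downward; lengths in m; the calibration is good to about 2 mm. The wrist camera is an equidistant fisheye: a pixel r from the principal point sees the ray r / f radians off the axis. A picture is of the moment at which its call begins: read the wrist's pose just before it. get_calibration takes no time and is no camera call.
A pose or a line that the arm cannot do raises r.Unreachable and nothing moves.
- r.finish_job(): hands the job in; it is judged then, once.
Trained networks look in the newest picture that a camera, given by its name, has taken for a name from the list of things; names that differ only in an ending like _2 or _b are one class to them, and where a whole thing is asked for, a point or a joint stands for the part that bears it (a point fixed in the world has none). Each returns a list of dicts, best first, with "confidence" (0 to 1); they miss things now and then, are a little off and sometimes report something else, mostly with a low value. They report only what shows in the picture. A call takes as long as a camera call. They do not tell look-alikes from the thing itself.
- spotter.boxes_of(camera, thing): "location" ([x, y, z] in m, in world coordinates, good to about 4 mm: the middle of the surface that is visible of it).
- spotter.outline_of(camera, thing): "pixels" (400x640 bool, what is visible of it).
The state is a dict: "time_s": time; "q": joint angles; "qvel": joint speeds; "tau": joint torques, N m; "eef_pos": TCP position; "tool_rot": TCP orientation; "force": force on the tool from outside, world axes, zero at the start; "ft_torque": the same for the moment, N m; "gripper_width": opening from 0.0 (shut) to 1.0 (fully open); "gripper_force": force on a finger pad.
Only numpy, scipy, OpenCV 4.12 (cv2) and the standard library are available. Lean on these libraries where they do the work, as an engineer would, in place of code of your own. Each camera call takes 0.05 s, during which the arm holds its last target. There are 200 camera calls.

### The job

Press the release pad on top of the grey drawer case so that its tray pops out, lay the loose levelling wedge flat on its sole in the free part of the tray's front left bin (the one with the other wedges), and then push the tray gently home by its front until it clicks: shut for good, with the pad fully up again. Feel for the end of the pad's and of the tray's travel and force neither of them, do not slam the tray, and leave the other things on the bench where they are.

Things in the scene. Friction and masses are not known exactly. Their poses are not given: they have to be found in the camera images.
- case: low grey drawer case fixed on the bench, 240 deep (x) x 260 wide (y) x 80 high, one tray inside, a release pad in the roof at the middle of the front edge. Origin: centre of its underside; x from its front to its back, y to its left as the robot sees it, z up. Front face at x = -120 mm when shut; roof at z = 80 mm, its side ribs at 84. Bears at most 14 N of push or press.
- release (a joint): downward travel of the release pad in m: 0 up, 0.009 fully down (hard stop). Black pad 26 (x) x 34 (y) mm, 11 mm proud of the roof; springs back up. Starts at about 1.5 N; after about 6 mm, at about 5 N, the catch lets the tray go; 8 N at the stop. As the tray goes home its tooth drives the catch, and so the pad, down some 7 mm; when the tray is latched the pad snaps up again: the click.
- release_top (a point): middle of the top of the release pad, 91 mm above the bench when up; at x = -98 mm, y = 0 of the case. Press straight down here.
- tray (a joint): travel of the sprung tray in m, towards the case's -x: 0.115 fully out, 0 to 0.001 latched. A spring drives it (1 N when out, 2 N when shut; out in about 0.8 s) and sends it out again if let go before the click. Going home the tooth takes 5 to 8 N over its ramp (20 to 8 mm before home), then it runs light, then meets a rubber buffer 1 to 2 mm before home, 8 N per mm; it clicks at 6 to 9 N there.
- tray_front (a point): middle of the outer face of the tray's flat front panel (246 wide, 64 high, from 9 to 73 mm above the bench); this point is 41 mm above the bench, at x = -120 mm, y = 0 of the case when shut. Moves with the tray; axes as the case. Push here towards the case's +x.
- bin_spot (a point): middle of the free floor of the tray's front left bin, 13 mm above the bench. Moves with the tray; axes as the case. Free from here: 54 mm to the front panel (-x), 51 to the cross rib (+x), 43 to the centre divider (-y), 42 to two wedges stacked along the left wall (+y, part of the tray). Divider and walls rise 37 mm over this floor, rib 27. Spacers fill the right bin. Roofed over until it is out.
- wedge_mid (a point): the loose tile-levelling wedge, white plastic: 80 long (x), 26 wide (y), flat sole, toothed slope falling from 22 mm at its -x end to 7 mm at its +x end; 20 g. This point lies half-way along it, 7.5 mm above the sole. Starts flat on the bench, left or right of the case; its two flat sides, 26 mm apart, run along x.
- jar: bystander: closed glass jar of spacers, 72 across, 95 high, standing on the rear part of the case's roof. Origin: centre of its underside.
- corner_tile: bystander: white ceramic corner tile 100 x 100 x 8 with two edges 12 mm high, flat on the bench. Origin: centre of its underside.
- tapping_block: bystander: wooden tapping block 180 x 85 x 42 with a rubber sole. Origin: centre of its underside.
- knee_pad: bystander: black rubber knee pad 190 x 150 x 32. Origin: centre of its underside.
- mallet: bystander: rubber mallet, 300 long, lying; head 58 across. Origin: on the bench under its handle, 130 mm from the head's middle.
- tape_measure: bystander: black tape measure 72 x 38 x 55. Origin: centre of its underside.
Things that resemble listed ones, but are neither listed nor needed, are in the scene too. There is more than one size of the part that bears wedge_mid; the job needs the largest.

How it is judged:
On the way, in this order (a step that is already met when the one before it is completed fails the run):
1. the tray has popped out after the release was pressed (value of joint tray above 0.1 m), for 0.2 s.
2. the wedge lies flat in the front left bin, let go, the tray still out (x of wedge_mid in the frame of bin_spot between -0.045 and 0.045 m and y of wedge_mid in the frame of bin_spot between -0.042 and 0.042 m and z of wedge_mid in the frame of bin_spot between -0.004 and 0.016 m and angle between wedge_mid's own z axis and vertical below 0.35 rad and value of joint tray above 0.08 m and contact force between the fingers and wedge below 0.05 N and linear speed of wedge below 0.02 m/s), for 0.2 s.
3. the tray is home, the catch up behind its tooth and the pad fully up (value of joint tray between -0.004 and 0.003 m and value of joint release below 0.0015 m), for 0.2 s.
At the end, for the whole second after the job is handed in: The tray stays latched by itself (within 3 mm of its shut place, release pad up again to within 1.5 mm), and the wedge lies flat (sole down within 20 degrees) and still on the floor of the tray's front left bin (all of step 3 and x of wedge_mid in the frame of bin_spot between -0.045 and 0.045 m and y of wedge_mid in the frame of bin_spot between -0.042 and 0.042 m and z of wedge_mid in the frame of bin_spot between -0.004 and 0.016 m and angle between wedge_mid's own z axis and vertical below 0.35 rad and linear speed of wedge below 0.02 m/s); the robot touches nothing.
It fails at once if the robot's fingers or arm press on the drawer case, its pad or its tray with more than 14 N (contact force between any of the fingers, the arm and case above 14 N).
It fails at once if the tray is slammed: pushed in faster than 0.25 m/s (velocity of joint tray below -0.25 m/s).
It fails at once if another thing on the bench is shifted by more than 20 mm (distance of any of jar, corner_tile, tapping_block, knee_pad, mallet, tape_measure from where it was at the start of the episode above 0.02 m).
It also fails if it takes over 72 s, if anything falls off the work surface, if the arm or the gripper's body presses on something with over 40 N, if the wrist force passes 120 N, or if a joint passes its speed limit or range.

## Working session

There is one attempt and no reset: what is moved stays moved. The work goes in short steps, each a Python script; the robot and the scene stay as the last script left them, time stands still between calls to the robot, and variables do not carry over. Pictures are saved under pics/ and viewed, at most 10 in all, crops included, and the job is handed in when it is done.

```bash
ls; mkdir -p pics
python3 - <<'E'
from cell import r, monitor, imaging, spotter
import cv2,numpy as np
for n in("scene","top"):
    im=imaging.get_image(n); cv2.imwrite(f"pics/{n}0.png",im[:,:,::-1])
    c=imaging.get_calibration(n); print(n,{k:np.round(v,4).tolist() for k,v in c.items()if not isinstance(v,str)})
    for t in("case","release_top","tray_front","wedge_mid","jar","corner_tile","tapping_block","knee_pad","mallet","tape_measure"):
        print(t,[(np.round(d["location"],3).tolist(),round(d["confidence"],2)) for d in spotter.boxes_of(n,t)][:5])
s=monitor.sense();print(s)
E
```

```text
pics
scene {'fovy': 57.2431, 'cx': 323.3972, 'cy': 198.7101, 'origin': [1.202, 0.389, 0.7785], 'rotation': [0.1885, 0.3679, 0.8014, 0.4322]}
case [([0.716, -0.016, 0.083], 0.78)]
release_top [([0.583, -0.046, 0.09], 0.49)]
tray_front []
wedge_mid [([0.45, 0.29, 0.01], 0.75), ([0.549, 0.307, 0.005], 0.7), ([0.589, -0.043, 0.091], 0.28)]
jar [([0.746, -0.077, 0.161], 0.87)]
corner_tile [([0.47, -0.279, 0.005], 0.79)]
tapping_block [([0.736, 0.355, 0.04], 0.6)]
knee_pad [([0.701, -0.42, 0.019], 0.7)]
mallet [([0.377, -0.517, 0.039], 0.88)]
tape_measure [([0.309, 0.4, 0.044], 0.92), ([0.735, 0.356, 0.043], 0.5)]
top {'fovy': 48.1553, 'cx': 325.9334, 'cy': 207.3268, 'origin': [0.4435, -0.0833, 1.6031], 'rotation': [-0.0219, 0.0214, 0.7088, -0.7047]}
case [([0.664, -0.048, 0.081], 0.63)]
release_top [([0.292, 0.394, 0.047], 0.67), ([0.578, -0.05, 0.088], 0.49)]
tray_front []
wedge_mid [([0.447, 0.29, 0.016], 0.5), ([0.544, 0.306, 0.011], 0.44)]
jar [([0.723, -0.093, 0.179], 0.64)]
corner_tile [([0.463, -0.285, 0.007], 0.69)]
tapping_block [([0.708, 0.356, 0.044], 0.64)]
knee_pad [([0.683, -0.429, 0.019], 0.7), ([0.722, -0.094, 0.177], 0.6)]
mallet [([0.35, -0.515, 0.039], 0.77)]
tape_measure []
{'time_s': 1.1, 'q': array([ 1.07798078,  0.46750483, -0.01161205,  1.60271013,  0.00598012,
        1.0714228 , -0.05631274]), 'qvel': array([-2.70232964e-05, -2.87807215e-05, -1.19407311e-03,  3.35267914e-04,
        7.68236524e-04,  1.55909394e-04,  5.93889731e-04]), 'tau': array([-3.07896007e-04, -5.20438063e+01, -1.24125622e-02, -2.44061887e+01,
       -5.66705328e-02,  1.14168323e-02,  2.12203707e-05]), 'eef_pos': array([ 0.28258901, -0.58534968,  0.23958502]), 'tool_rot': array([ 9.74823912e-01,  2.22976100e-01, -9.53673488e-06, -2.72080194e-06]), 'force': array([-0.5658752 , -0.72326137, -0.3013973 ]), 'ft_torque': array([ 0.01668884, -0.00074227, -0.00670939]), 'gripper_force': 0.0, 'gripper_width': 0.9966542477602764}
```

View both.

View pics/top0.png

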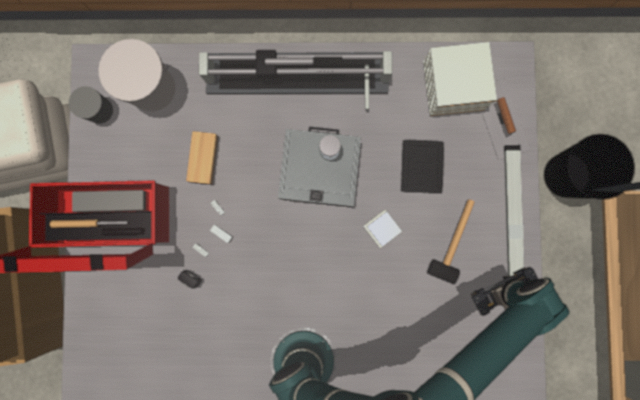

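View pics/scene0.png

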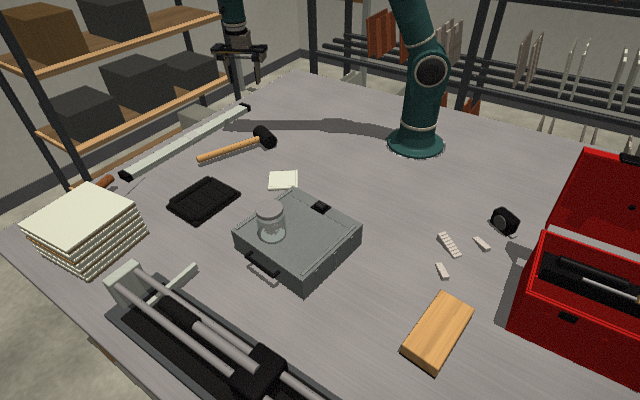

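```bash
cat > h.py <<'E'
from cell import r, monitor, imaging, spotter
import cv2, numpy as np
from scipy.spatial.transform import Rotation as Rn
def down(psi):  # tool x at angle psi, tool z down; half turn with least wrist motion
    return Rn.from_euler('z',psi)*Rn.from_euler('x',np.pi)
def quat(psi, p):
    q7=monitor.sense()['q'][6]; best=None
    for k in (0,np.pi):
        q=down(psi+k).as_quat(); j=r.ik(p,q)
        if j is not None and (best is None or abs(j[6])<best[0]): best=(abs(j[6]),q)
    return best[1]
def rays(cam,uv,state=None):
    c=imaging.get_calibration(cam); uv=np.atleast_2d(uv).astype(float)
    f=200/np.tan(np.radians(c['fovy'])/2)
    d=(uv-[c['cx'],c['cy']])/f
    if cam=='wrist':
        th=np.linalg.norm(d,axis=1,keepdims=True); k=np.where(th>1e-9,np.sin(th)/np.maximum(th,1e-9),1)
        v=np.c_[d[:,:1]*k,-d[:,1:]*k,-np.cos(th)]
        T=np.array(c['T_tool_cam']); R=Rn.from_quat(state['tool_rot'])
        return R.apply(T[:3,3])+state['eef_pos'], R.apply(v@T[:3,:3].T)
    R=np.array(c['rotation']); R=Rn.from_quat(R) if R.size==4 else Rn.from_matrix(R)
    return np.array(c['origin']), R.apply(np.c_[d[:,0],-d[:,1],-np.ones(len(d))])
def at_z(cam,uv,z,state=None):
    o,v=rays(cam,uv,state); return o+v*((z-o[2])/v[:,2:])
def rect(cam,mask,z,state=None):  # metric min-area rectangle of a mask at height z
    n,l,s,_=cv2.connectedComponentsWithStats(mask.astype(np.uint8)); m=(l==1+np.argmax(s[1:,4]))
    P=at_z(cam,np.argwhere(m)[:,::-1],z,state)[:,:2]
    c,s,a=cv2.minAreaRect((P*1000).astype(np.float32))
    if s[0]<s[1]: s=s[::-1]; a+=90
    return np.round(np.array(c)/1000,4),np.round(s,1),round((a+90)%180-90,2)  # angle of long side
def outl(cam,t,z,state=None):
    for d in spotter.outline_of(cam,t): print(cam,t,round(d['confidence'],2),*rect(cam,d['pixels'],z,state))
def snap(name,cam='wrist'):
    s=monitor.sense(); im=imaging.get_image(cam); cv2.imwrite(f'pics/{name}.png',im[:,:,::-1]); return s
E
python3 - <<'E'
from h import *
for c in('top','scene'):
    imaging.get_image(c)
    outl(c,'case',.08); outl(c,'release_top',.09); outl(c,'wedge_mid',.007)
    print(c, at_z(c,[[221,234]],.01) if c=='top' else '')
E
```

```text
top case 0.67 [ 0.6819 -0.0587] [263.1 260.7] -6.35
top release_top 0.44 [ 0.5767 -0.0475] [23.8 17. ] 89.67
top release_top 0.3 [0.7081 0.34  ] [178.3  94.3] -7.1
top wedge_mid 0.45 [0.4504 0.2946] [78.7 26.3] 55.02
top wedge_mid 0.45 [0.3954 0.3661] [59.5 25.4] 58.06
top wedge_mid 0.4 [0.5442 0.3076] [56.2 19.2] 37.06
top [[0.44841833 0.29085933 0.01      ]]
scene case 0.55 [ 0.6967 -0.0458] [295.7 279.9] 83.91
scene release_top 0.56 [ 0.5832 -0.0472] [40.6 34.6] 86.17
scene release_top 0.47 [ 0.7002 -0.1296] [174.5  78. ] 45.53
scene wedge_mid 0.65 [0.5465 0.3059] [60.8 23.8] 42.22
scene wedge_mid 0.52 [0.4466 0.2855] [95.4 40.8] 46.55
scene
```

Run:
```python
from h import *
psi=np.radians(-6.35); p=[.55,-.045,.28]; q=quat(psi,p)
r.movep(p,q); r.set_gripper(0.0,10)
s=snap('w1'); print(s['time_s'],s['eef_pos'],s['force'],s['q'][6])
print([(np.round(d["location"],4).tolist(),round(d["confidence"],2)) for d in spotter.boxes_of('wrist','release_top')])
outl('wrist','release_top',.091,s); outl('wrist','case',.08,s)
c=imaging.get_calibration('wrist');print(np.round(c['T_tool_cam'],3))
```

```text
5.0083 [ 0.55001348 -0.0449816   0.28000505] [-0.13081746  0.0471229  -0.94844597] 1.251642723840537
[([0.5755, -0.05, 0.0886], 0.84)]
wrist release_top 0.87 [ 0.5756 -0.0487] [34.  28.5] 83.66
wrist case 0.71 [ 0.6114 -0.0529] [260.9 144. ] 83.82
wrist case 0.3 [ 0.466  -0.2391] [83.6 83.2] -52.87
[[ 0.     0.96   0.279  0.079]
 [ 1.    -0.    -0.     0.   ]
 [-0.     0.279 -0.96  -0.146]
 [ 0.     0.     0.     1.   ]]
```

View pics/w1.png

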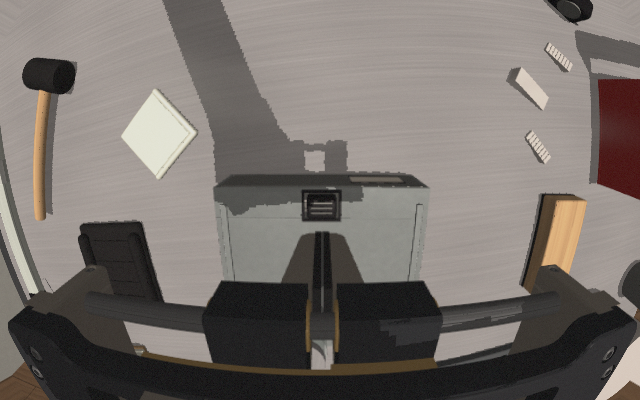

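Run:
```python
from h import *
x,y=.577,-.0488
r.move_straight([x,y,.128]); r.wait(.3)
f0=monitor.sense()['force']
for z in (.112,.1105,.1095,.1085,.1075,.107):
    h=r.move_straight([x,y,z],v=.015,guard=6.5); s=monitor.sense()
    print(h,s['eef_pos'].round(4),(s['force']-f0).round(2),round(s['time_s'],2))
    if h: break
r.wait(.3)
r.move_straight([x,y,.16],v=.1)
r.movep([.40,.12,.30],quat(np.radians(-6.3),[.40,.12,.30])); r.set_gripper(.5)
s=snap('w2'); print(s['time_s'],s['eef_pos'])
outl('wrist','wedge_mid',.01,s); outl('wrist','case',.08,s); outl('wrist','tray_front',.073,s);outl('wrist','release_top',.091,s)
```

```text
False [ 0.5769 -0.0488  0.1119] [-1.31  0.16  1.94] 7.91
False [ 0.577  -0.0488  0.1104] [-1.2   0.89  1.77] 8.16
False [ 0.577  -0.0488  0.1098] [-2.44  0.17  5.19] 8.41
False [ 0.577  -0.0488  0.109 ] [-2.77 -0.44  7.22] 8.66
False [ 0.577  -0.0488  0.1081] [-3.44 -0.37  6.1 ] 8.91
False [ 0.577  -0.0488  0.1076] [-2.69  1.09  7.66] 9.16
12.0333 [0.3999943  0.12001588 0.3000298 ]
wrist wedge_mid 0.93 [0.3923 0.3636] [60.1 20.7] 54.61
wrist wedge_mid 0.82 [0.5408 0.3053] [64.7 20.6] 39.6
wrist wedge_mid 0.59 [0.448  0.2902] [83.  28.5] 57.65
wrist case 0.96 [ 0.499 -0.031] [253.4 158.4] 82.61
wrist case 0.29 [ 0.4849 -0.0343] [243.4 133.6] 82.02
wrist tray_front 0.58 [ 0.489  -0.0378] [246.9 135.9] 82.6
wrist release_top 0.42 [ 0.4816 -0.0289] [232.9 130.8] 82.46
```

View pics/w2.png

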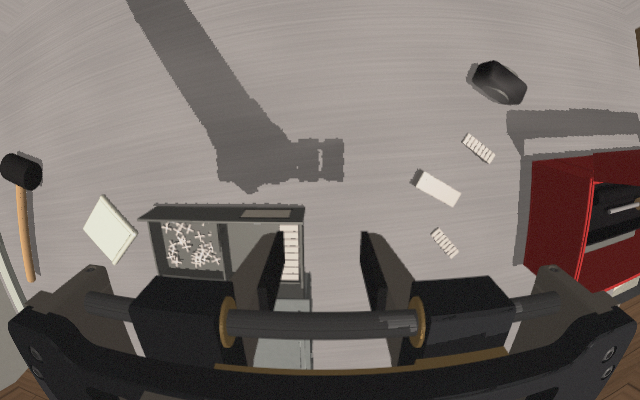

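Run:
```python
from h import *
s={'eef_pos':np.array([.4,.12,.3]),'tool_rot':monitor.sense()['tool_rot']}
print('panel top',at_z('wrist',[[139,219],[222,219],[305,219]],.073,s).round(4).tolist(),'divider top',at_z('wrist',[[224,230],[227,270]],.050,s).round(4).tolist(),'stack',at_z('wrist',[[281,226],[283,275],[299,226]],.05,s).round(4).tolist())
psi=np.radians(56.5); c=np.array([.449,.2915])
for i in range(2):
    u=np.array([np.cos(psi),np.sin(psi)])
    p=[*c,.2]
    qs=down(psi).as_quat(),down(psi+np.pi).as_quat()
    if i==0: print([r.ik(p,q) for q in qs])
    r.movep(p,quat(psi,p)); s=snap(f'w3{i}')
    for d in spotter.outline_of('wrist','wedge_mid'):
        a=rect('wrist',d['pixels'],.009,s); print(d['confidence'],*a)
        if np.linalg.norm(a[0]-c)<.03 and a[1][0]>60:
            psi=np.radians(a[2]); c=a[0]
    print(monitor.sense()['time_s'],c,np.degrees(psi),s['q'].round(2))
```

```text
panel top [[0.429, -0.1504, 0.073], [0.4411, -0.0174, 0.073], [0.4523, 0.0927, 0.073]] divider top [[0.4651, -0.027, 0.05], [0.5294, -0.0374, 0.05]] stack [[0.467, 0.0563, 0.05], [0.5441, 0.0468, 0.05], [0.4696, 0.081, 0.05]]
[array([-0.14496826,  0.39928581, -0.60788242,  1.89023464,  0.27918573,
        0.93687943, -1.46789886]), array([ 0.15171238,  0.55494767, -1.03264708,  1.87407552,  0.55452633,
        1.03378769,  1.44326727])]
0.88 [0.449  0.2912] [78.4 27.4] 55.99
0.76 [0.5341 0.299 ] [40.2 17.3] 36.66
0.68 [0.3932 0.3642] [60.4 22.4] 53.32
13.2167 [0.449  0.2912] 55.99 [ 0.15  0.55 -1.03  1.87  0.55  1.03  1.44]
0.65 [0.5417 0.3062] [58.7 22.2] 36.55
0.57 [0.3936 0.3635] [55.8 23.1] 52.98
0.55 [0.4486 0.2908] [85.4 27.1] 56.59
15.1833 [0.4486 0.2908] 56.59 [-1.49  0.53  1.12  1.97 -0.57  1.01 -0.69]
```

View pics/w31.png

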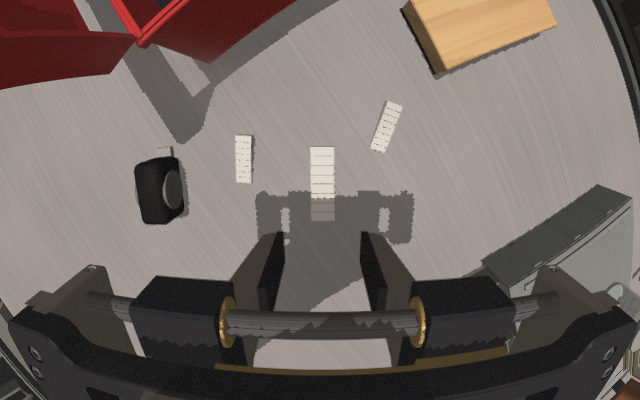

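Run:
```python
from h import *
s=monitor.sense(); q=s['tool_rot']; c=[.4488,.291]
r.move_straight([*c,.06]); h=r.move_straight([*c,.028],v=.04,guard=6); print(h,monitor.sense()['eef_pos'])
r.set_gripper(0.1,20); s=monitor.sense(); print('grip',s['gripper_width']*92,s['gripper_force'])
r.move_straight([*c,.12]); r.move_straight([*c,.25],v=.2)
s=monitor.sense(); print('grip',s['gripper_width']*92,s['gripper_force'],s['time_s'])
p=[.53,.015,.26]; Q=[down(np.radians(-6.3)+k).as_quat() for k in(0,np.pi)]
for k in Q: print(r.ik(p,k))
r.movep(p,Q[1]); s=snap('w4'); print(s['time_s'],s['eef_pos'],s['q'].round(2),s['gripper_width']*92)
outl('wrist','tray_front',.073,s)
np.savez('s4.npz',**{k:s[k] for k in('eef_pos','tool_rot')})
```

```text
False [0.44896428 0.290982   0.02812644]
grip 25.731025578033478 20.000175246968865
grip 25.429031132712428 19.999852096661925 19.2167
[-1.07810406  0.51748882  1.32982189  1.92731636 -0.55594342  1.14400487
 -1.21190228]
[-0.75805896  0.29120757  0.80758128  1.91422262 -0.24349704  1.03629315
  1.6147457 ]
21.2417 [0.52987212 0.01539387 0.25967874] [-0.76  0.29  0.81  1.91 -0.24  1.04  1.61] 25.938305351358256
wrist tray_front 0.73 [ 0.4989 -0.0398] [241.  116.5] 83.59
wrist tray_front 0.67 [0.3245 0.3586] [104.3  41.1] -79.39
wrist tray_front 0.32 [ 0.5812 -0.0517] [36.8 32.1] 81.66
```

View pics/w4.png

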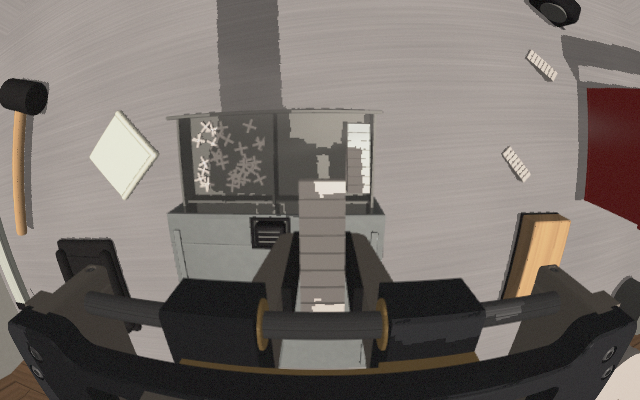

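Run:
```python
from h import *
s=dict(np.load('s4.npz')); a=np.radians(-6.3); A=np.array([[np.cos(a),np.sin(a)],[-np.sin(a),np.cos(a)]])
o=np.array([.6744,-.0596])
for n,uv,z in(('div',[[277,130],[277,180]],.05),('stack',[[347,130],[346,185]],.042),('panel',[[178,113],[280,112],[382,112]],.073),('rib',[[290,197]],.04),('walls',[[182,150],[373,150]],.05),('case front',[[170,213],[384,213]],.08),('pad',[[252,233],[290,233]],.091)):
    P=at_z('wrist',uv,z,s)[:,:2]; print(n,P.round(4).tolist(),((P-o)@A.T).round(4).tolist())
```

```text
div [[0.4655, -0.0291], [0.524, -0.0372]] [[-0.2109, 0.0074], [-0.152, 0.0058]]
stack [[0.4752, 0.0511], [0.541, 0.0437]] [[-0.2101, 0.0882], [-0.1439, 0.088]]
panel [[0.4272, -0.1379], [0.4458, -0.0201], [0.4571, 0.0884]] [[-0.2371, -0.105], [-0.2316, 0.0142], [-0.2323, 0.1232]]
rib [[0.549, -0.026]] [[-0.1283, 0.0197]]
walls [[0.4716, -0.1515], [0.5007, 0.0785]] [[-0.1915, -0.1136], [-0.1878, 0.1182]]
case front [[0.5418, -0.1702], [0.5684, 0.0815]] [[-0.1196, -0.1245], [-0.1209, 0.1286]]
pad [[0.572, -0.0674], [0.5761, -0.0248]] [[-0.1009, -0.019], [-0.1015, 0.0238]]
```

Run:
```python
from h import *
a=np.radians(-6.3); R=np.array([[np.cos(a),-np.sin(a)],[np.sin(a),np.cos(a)]])
c=np.array([.6744,-.0596])+R@[-.178,.046]; print(c)
r.move_straight([*c,.16],v=.2); r.move_straight([*c,.075],v=.1,guard=6)
h=r.move_straight([*c,.0415],v=.04,guard=3); s=monitor.sense(); print(h,s['eef_pos'],s['force'],s['gripper_width']*92)
r.set_gripper(.40); r.wait(.2); s=monitor.sense(); print(s['force'],s['gripper_width']*92)
h=r.move_straight([*c,.14],v=.1)
q=monitor.sense()['tool_rot']; p=[c[0]+.05,c[1],.26]
r.move_straight(p,v=.2)
r.wait(.1); s=snap('w5'); print(s['time_s'],s['eef_pos'],s['q'].round(2))
```

```text
[0.50252273 0.00565491]
True [0.50209965 0.00552369 0.04109438] [-1.07225812  0.1828163   4.59405486] 25.725605331987637
[-0.07501412  0.14247325 -0.35865535] 36.64560761743803
26.4667 [0.55124072 0.00570061 0.25851509] [-0.71  0.34  0.8   1.86 -0.28  1.06  1.66]
```

View pics/w5.png

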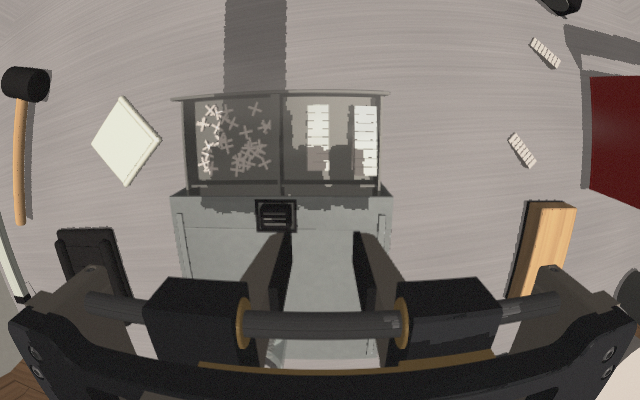

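Run:
```python
from h import *
a=np.radians(-6.3); R=np.array([[np.cos(a),-np.sin(a)],[np.sin(a),np.cos(a)]])
W=lambda x,z:[*(np.array([.6744,-.0596])+R@[x,0]),z]
r.set_gripper(0.0,10)
Q=down(a+np.pi).as_quat(); p=W(-.275,.2)
if r.ik(p,Q) is None or r.ik(W(-.275,.052),Q) is None: raise SystemExit('ik')
r.movep(p,Q); r.move_straight(W(-.275,.052),v=.12,guard=6)
r.wait(.3); f0=monitor.sense()['force']; ax=R[:,0]
def go(x,v,g):
    h=r.move_straight(W(x,.052),v=v,guard=g); s=monitor.sense()
    print(h,x,'tcp',((s['eef_pos'][:2]-[.6744,-.0596])@ax).round(4),'F',((s['force']-f0)[:2]@ax).round(2),(s['force']-f0).round(1),round(s['time_s'],2)); return h
for x in(-.25,-.24,-.20,-.158):
    if go(x,.06,8): break
else:
  for x in np.arange(-.154,-.1355,.004):
    if go(x,.015,10): break
snap('t6','top'); outl('top','case',.08); s=snap('w6')
```

```text
False -0.25 tcp -0.2501 F -0.55 [-0.6 -0.6  0. ] 30.13
False -0.24 tcp -0.2398 F -0.87 [-0.9 -0.2  1.3] 30.45
False -0.2 tcp -0.2001 F -2.15 [-2.2 -0.8  0.4] 31.27
False -0.158 tcp -0.1581 F -2.16 [-2.3 -1.4  0.7] 32.12
False -0.154 tcp -0.1538 F -1.87 [-2.1 -2.  -0.2] 32.53
False -0.15 tcp -0.1499 F -2.32 [-2.5 -1.8  1.3] 32.95
False -0.146 tcp -0.146 F -4.91 [-5.  -0.5  3. ] 33.37
False -0.142 tcp -0.1423 F -5.61 [-5.8 -1.1  3.5] 33.78
False -0.13799999999999998 tcp -0.1376 F -2.91 [-3.  -0.9  0.4] 34.2
```

Run:
```python
from h import *
a=np.radians(-6.3); R=np.array([[np.cos(a),-np.sin(a)],[np.sin(a),np.cos(a)]]); ax=R[:,0]
W=lambda x,z:[*(np.array([.6744,-.0596])+R@[x,0]),z]
x=-.1376
while x<-.122:
    x+=.0005 if x>-.134 else .0012
    h=r.move_straight(W(x,.052),v=.006,guard=7); F=[]
    for _ in range(3): r.wait(.03); F.append(monitor.sense()['force'][:2]@ax)
    s=monitor.sense(); F=np.mean(F)
    print(h,round(x,4),'tcp',((s['eef_pos'][:2]-[.6744,-.0596])@ax).round(4),'F',F.round(2),round(s['time_s'],2))
    if h or F<-9.6: break
s=snap('w7'); print([(np.round(d["location"],4).tolist(),round(d["confidence"],2)) for d in spotter.boxes_of('wrist','release_top')])
im=cv2.imread('pics/w7.png')[60:320,160:480]; cv2.imwrite('pics/w7c.png',cv2.resize(im,None,fx=2,fy=2))
```

```text
False -0.1364 tcp -0.1364 F -2.58 34.87
False -0.1352 tcp -0.1351 F -2.66 35.32
False -0.134 tcp -0.1339 F -2.67 35.77
False -0.1335 tcp -0.1334 F -2.42 36.12
False -0.133 tcp -0.1327 F -1.25 36.47
False -0.1325 tcp -0.132 F 0.14 36.82
False -0.132 tcp -0.1319 F -0.27 37.17
False -0.1315 tcp -0.1316 F -1.13 37.52
False -0.131 tcp -0.1314 F -2.6 37.87
False -0.1305 tcp -0.1309 F -3.96 38.22
False -0.13 tcp -0.1304 F -4.62 38.57
False -0.1295 tcp -0.1303 F -6.48 38.92
False -0.129 tcp -0.1303 F -7.9 39.27
False -0.1285 tcp -0.1302 F -9.03 39.62
False -0.128 tcp -0.1302 F -10.92 39.97
[([0.5701, -0.0487, 0.091], 0.83)]
```

View pics/w7c.png

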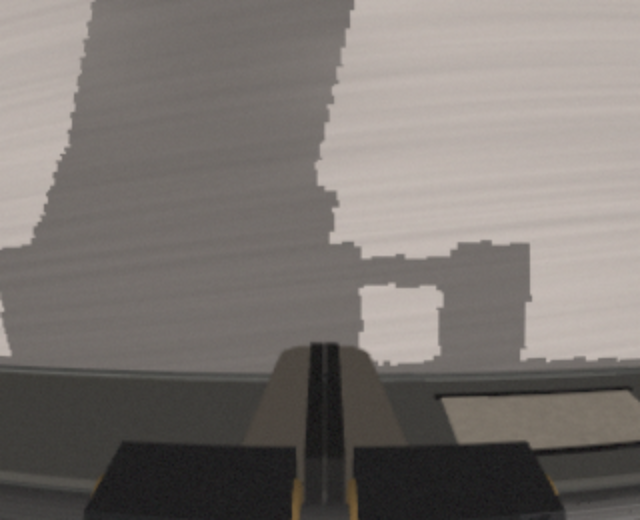

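Run:
```python
from h import *
a=np.radians(-6.3); R=np.array([[np.cos(a),-np.sin(a)],[np.sin(a),np.cos(a)]]); ax=R[:,0]
W=lambda x,z:[*(np.array([.6744,-.0596])+R@[x,0]),z]
for x in(-.129,-.130,-.1315,-.133,-.135,-.14):
    r.move_straight(W(x,.052),v=.01); r.wait(.05); s=monitor.sense(); print(x,((s['eef_pos'][:2]-[.6744,-.0596])@ax).round(4),(s['force'][:2]@ax).round(2),s['force'].round(2),round(s['time_s'],2))
r.move_straight(W(-.165,.052),v=.05); r.wait(.1); print(monitor.sense()['force'].round(2))
s=snap('w8'); print([(np.round(d["location"],4).tolist(),round(d["confidence"],2)) for d in spotter.boxes_of('wrist','release_top')])
snap('t8','top'); outl('top','case',.08); im=cv2.imread('pics/w8.png')
t=cv2.resize(cv2.imread('pics/t8.png')[110:230,250:390],None,fx=3.3,fy=3.3)
cv2.imwrite('pics/c8.png',np.vstack([cv2.resize(im,(462,289)),t[:290]]))
```

```text
-0.129 -0.1303 -7.83 [-7.73  1.32  5.98] 40.37
-0.13 -0.1303 -5.42 [-5.4   0.52  3.63] 40.67
-0.1315 -0.1306 0.14 [ 0.06 -0.7   0.08] 41.02
-0.133 -0.1329 0.26 [ 0.31  0.49 -0.5 ] 41.37
-0.135 -0.135 -0.79 [-0.78  0.2  -0.41] 41.77
-0.14 -0.1399 -0.1 [-0.1 -0.   0.4] 42.47
[ 0.79  0.2  -0.14]
[]
top case 0.9 [ 0.6814 -0.0589] [264.7 264.7] -6.63
top case 0.27 [ 0.6768 -0.4119] [182.7 144.8] -2.87
```

View pics/c8.png

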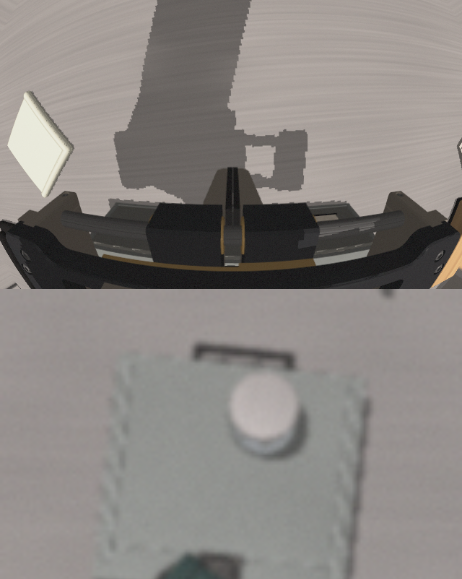

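Run:
```python
from h import *
a=np.radians(-6.3)
s=monitor.sense(); p=s['eef_pos'].copy(); p[2]=.28; r.move_straight(p,v=.2)
p=[.55,-.045,.28]; r.movep(p,down(a+np.pi).as_quat()); r.wait(.2)
s=snap('w9'); print(s['time_s'],s['eef_pos'])
print([(np.round(d["location"],4).tolist(),round(d["confidence"],2)) for d in spotter.boxes_of('wrist','release_top')])
outl('wrist','release_top',.091,s)
A=cv2.imread('pics/w1.png')[150:260,200:440];B=cv2.imread('pics/w9.png')[150:260,200:440]
cv2.imwrite('pics/c9.png',cv2.resize(np.vstack([A,B]),None,fx=2.7,fy=2.7))
```

```text
45.1917 [ 0.54900614 -0.04521564  0.27947598]
[([0.5734, -0.0483, 0.0915], 0.88), ([0.6881, 0.3367, 0.0435], 0.54)]
wrist release_top 0.97 [ 0.5754 -0.0489] [34.3 30.9] 83.67
wrist release_top 0.18 [ 0.8021 -0.0783] [69.3 23.3] -9.45
```

View pics/c9.png

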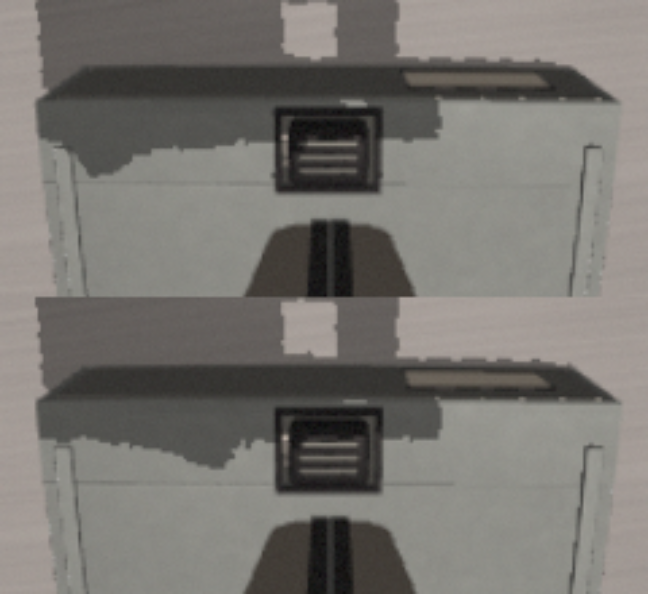

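The two crops match: the pad, at about (327,150) in each, is fully up and the tray front is flush, the same as at the start. I'm handing the job in.

```bash
python3 -c "
from cell import r
print(r.finish_job())"
```

```text
the job is handed in; nothing more can be done
None
```

The job is handed in at about 46 s of the 72 s: the tray popped out, the largest wedge was laid flat in the front left bin, and the tray was pushed home with a peak of about 11 N. The last pictures show the tray shut and the pad fully up, but the hand-in returned no verdict.

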